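Set the inspection lens's iris ring to its mark

ROBOT

A 6-joint arm with a two-finger parallel gripper is mounted at the origin on the work surface. World frame = base frame: x ahead of the robot, y to its left, z up, the work surface at z = 0. Lengths are in m, angles in rad, forces in N, time in s.
With the tool pointing down it reaches from about 0.375 to 0.825 m from the base axis. Payload 5.5 kg.
Tool frame: the origin (TCP) lies on the centre line of the jaws, within the pads' length; the fingertips stand 11 mm ahead of it and the grasp point (between the pads) lies 8 mm behind it; z points along the fingers, y is the line along which they close (so a half turn about z gives the same grasp; the last joint's range is limited). The gripper opens to 85 mm and grips with 20 to 120 N. Pads are 22 mm wide; open, the fingers measure 114 mm over their backs; the gripper's body (76 mm by 85 mm) begins 54 mm behind the grasp point. The pads swing forward as they close: fully open they stand 13 mm farther back than shut.
Start: joints at [1.109, 0.314, -0.047, 1.21, 0, 1.571], TCP at [0.267, 0.537, 0.204] pointing down, gripper open.
Joint ranges: [-2.67, 2.67], [-0.69, 1.73], [-1.03, 1.25], [-2.08, 2.16], [-1.42, 1.45], [-3.14, 3.14]. Speed limits (rad/s): [2.39, 2.39, 3.01, 3.14, 3.14, 3.14].

INTERFACE

Orientations are given as a unit quaternion [x, y, z, w].
In Python, from cell import ctrl gives the robot as it stands.
- The arm moves only by the tool arm_command, never from a script. Its argument "deltas" is a list that holds one entry, the list of rows, each a list of 7 numbers: the turn, a rotation vector about the tool's x, y, z each as a share of 30 degrees, from -1 to 1, then the shift along the tool's x, y, z each as a share of 0.03 m, from -1 to 1, then the finger opening in mm, from 0 to 85.4. A call has 1 to 20 rows; each row shifts and turns the commanded pose from where the row before left it, along the tool's axes as they then stand; what a row does not reach is not made up. A row lasts 1/10 s, in which the tool goes at most 50 mm and 8.59 degrees, less where a joint would pass 70% of its speed; a pose out of reach is approached as far as the arm can. A call with a number of a shift or a turn outside -1 to 1 is refused whole. A call with a gripper value outside its range is refused whole. The fingers move at their own pace and stop on an object; "squeeze" is the grip in N (left out, the last holds). Time passes only in rows, so rows that do not move let the fingers close. It gives the time, the measured TCP pose, the force, the opening and the grip force at its end, in the units of the state.
- ctrl.get_state(): the state, without advancing time (a new reading comes with each control period).
- ctrl.read_camera(name): name is "scene" or "top" or "wrist"; returns a dict with "pixels" (480x640x3 uint8, red, green, blue), "vfov" (degrees; the focal length in pixels is half the picture's height over the tangent of half this angle, whatever the lens; pixels are square), "cx", "cy" (the principal point, pixels), "D" ([k1, k2, p1, p2, k3] as OpenCV has them; the pictures are not rectified), "origin" and "rotation" of the camera in the world; the wrist camera has in their place "tool_from_camera" (4x4, takes a point from camera to tool coordinates, whose origin is the TCP and whose axes are the flange's). Camera axes: x right, y down, z forward; pixel columns grow to the right and rows downward; lengths in m; the calibration is good to about 2 mm. A picture is of the moment at which its call begins: read the wrist's pose just before it. There is no depth.
- ctrl.close_job(): hands the job in; it is judged then, once.
Trained networks look in a picture, given as the dict that the camera call returned (one of the last four; its "shot" number tells which), for a name from the list of things; names that differ only in an ending like _2 or _b are one class to them, and where a whole thing is asked for, a point or a joint stands for the part that bears it (a point fixed in the world has none). Each returns a list of dicts, best first, with "confidence" (0 to 1); they miss things now and then, are a little off and sometimes report something else, mostly with a low value. They report only what shows in the picture. A call takes as long as a camera call. They do not tell look-alikes from the thing itself.
- ctrl.spot_in(picture, label): "extent" ([centre column, centre row, width, height] in pixels, round what is visible of it).
The state is a dict: "time_s": time; "q": joint angles; "qd": joint speeds; "joint_efforts": joint torques, N m; "tcp_pos": TCP position; "eef_rot": TCP orientation; "force": force on the tool from outside, world axes, zero at the start; "moment": the same for the moment, N m; "width": opening from 0.0 (shut) to 1.0 (fully open); "grasp_force": force on a finger pad.
Only numpy, scipy, OpenCV 4.12 (cv2) and the standard library are available. Lean on these libraries where they do the work, as an engineer would, in place of code of your own. Each camera call takes 0.05 s, during which the arm holds its last target. There are 200 camera calls.

TASK

Two inspection lenses stand upright on the microscope bench. On the one with the orange iris ring, turn that slim ring until its tab points along the white line on the lens's base and top, without touching the black barrel rings just above and below it, then let go. Leave the blue iris ring of the other lens as it is set.

Things in the scene. Friction and masses are not known exactly. Their poses are not given: they have to be found in the camera images.
- orange_barrel: Fixed black barrel, 44 mm in diameter, of the lens to set: a lower ring 12 to 68 mm and an upper ring 82 to 98 mm above the bench, the orange ring between. Not to be touched. Stands on a fixed square steel base, 116 x 116 x 12 mm. Origin: lens axis at bench height; z up; x towards the white line, which is painted on the base (41 to 57 mm from the axis) and on the barrel's top.
- orange_iris (a joint): Angle (rad) of the orange ring about the vertical lens axis, counterclockwise from above; 0: tab on the white line. Starts at 0.7 to 1.2; stops at -0.7 and 1.6. Ring 56 mm in diameter, 69 to 81 mm above the bench, standing out 6 mm from the black rings. Light friction (0.06 N m), no spring, stays put. Can be gripped across its diameter, square to the tab, fingers astride the upper ring.
- orange_tab (a point): Point on the orange ring's tab (pointer), 42 mm from the lens axis, 75 mm above the bench. The tab is a plain radial orange block, 10 mm wide, 10 mm high, reaching out from the ring to 47 mm from the axis.
- blue_tab (a point): The same point on the tab of the other lens, built alike but with a blue ring and tab (42 mm from its axis, 75 mm above the bench). Its ring turns as easily and may be set anywhere; it must not be turned.
Things that resemble listed ones, but are neither listed nor needed, are in the scene too. What is shaped like the part that bears orange_barrel but pink or purple is not meant.

How it is judged:
At the end, for the whole second after the job is handed in: The orange ring's tab points along the white line within 10 degrees either way and is at rest, and the blue ring's tab is within 4 mm of where it started (value of joint orange_iris between -0.175 and 0.175 rad and velocity of joint orange_iris between -0.05 and 0.05 rad/s and distance of blue_tab from where it was at the start of the episode below 0.004 m); the robot touches nothing.
It fails at once if the fixed black barrel of the orange lens, above or below the ring, is touched (more than 1 N) (contact force between orange_barrel and anything else above 1 N).
It fails at once if the other lens's blue ring is turned (its tab moves more than 4 mm) (distance of blue_tab from where it was at the start of the episode above 0.004 m).
It also fails if it takes over 32 s, if anything falls off the work surface, if the arm or the gripper's body presses on something with over 40 N, if the wrist force passes 120 N, or if a joint passes its speed limit or range.

## Working session

There is one attempt and no reset: what is moved stays moved. The work goes in short steps, Python scripts to look and compute and a tool call to move; the robot and the scene stay as the last step left them, time stands still between calls to the robot, and variables do not carry over. Pictures are saved under pics/ and viewed, at most 10 in all, crops included, and the job is handed in when it is done.

Besides the shell and the picture viewer there is one more tool, called after "Request:" as name(argument=value, ...), one argument or row to a line, values as JSON. arm_command: Moves the arm, as the interface text tells. Its arguments: {"type":"object","properties":{"deltas":{"type":"array"},"squeeze":{"type":"number"}},"required":["deltas"]}

```bash
mkdir -p pics
cat > h.py <<'E'
import numpy as np, cv2, pickle
from cell import ctrl
from scipy.spatial.transform import Rotation as R
def K(p):
    f=240/np.tan(np.radians(p["vfov"])/2); return np.array([[f,0,p["cx"]],[0,f,p["cy"]],[0,0,1.]])
def cam(p,s=None):
    if "origin" in p:
        r=np.array(p["rotation"]); r=r if r.shape==(3,3) else R.from_quat(r).as_matrix()
        return np.array(p["origin"]),r
    T=np.eye(4);T[:3,:3]=R.from_quat(s["eef_rot"]).as_matrix();T[:3,3]=s["tcp_pos"]
    T=T@np.array(p["tool_from_camera"]); return T[:3,3],T[:3,:3]
def ray(p,uv,s=None):
    o,r=cam(p,s); n=cv2.undistortPoints(np.array([[uv]],float),K(p),np.array(p["D"],float))[0,0]
    d=r@np.array([n[0],n[1],1]); return o,d/np.linalg.norm(d)
def onz(p,uv,z,s=None):
    o,d=ray(p,uv,s); return o+d*(z-o[2])/d[2]
def tri(rays):
    A=sum(np.eye(3)-np.outer(d,d) for o,d in rays); b=sum((np.eye(3)-np.outer(d,d))@o for o,d in rays)
    return np.linalg.solve(A,b)
def proj(p,X,s=None):
    o,r=cam(p,s); rv=cv2.Rodrigues(r.T)[0]
    return cv2.projectPoints(np.array(X,float).reshape(-1,1,3),rv,-r.T@o,K(p),np.array(p["D"],float))[0][:,0]
def save(p,n): cv2.imwrite(f"pics/{n}.png",p["pixels"][:,:,::-1])
E
python3 - <<'E'
from h import *
s=ctrl.get_state();print(s["time_s"],s["tcp_pos"],s["eef_rot"],s["force"])
for n in ["top","scene"]:
    p=ctrl.read_camera(n);save(p,n);pickle.dump(p,open(n+".pkl","wb"))
    print(n,p["origin"],p["vfov"])
    for l in ["orange_barrel","orange_iris","orange_tab","blue_tab"]: print(l,[(np.round(d["extent"],1).tolist(),round(d["confidence"],2)) for d in ctrl.spot_in(p,l)])
E
```

```text
0.0 [0.26704292 0.53661379 0.20364986] [ 2.28857808e-01  9.73459501e-01 -8.15170070e-04 -1.98769175e-04] [-0.21493858  0.92094144  0.14560494]
top [0.28194563 0.04082686 0.94800554] 56.225648084304005
orange_barrel [([264.4, 179.8, 26.6, 32.0], 0.77), ([187.9, 338.8, 32.8, 25.0], 0.77), ([301.8, 279.0, 23.4, 26.2], 0.66)]
orange_iris [([303.3, 274.3, 26.2, 35.0], 0.69), ([265.9, 171.8, 29.1, 35.7], 0.68)]
orange_tab [([188.5, 337.0, 37.2, 37.2], 0.71), ([265.6, 172.7, 26.3, 36.4], 0.65), ([306.1, 274.1, 32.8, 37.2], 0.5)]
blue_tab [([416.0, 186.6, 34.7, 29.3], 0.81)]
scene [0.91691696 0.59209476 0.95411624] 45.74630665256235
orange_barrel [([351.9, 228.1, 27.4, 45.2], 0.85), ([475.2, 260.7, 27.9, 42.2], 0.8), ([302.1, 311.2, 23.1, 42.7], 0.66)]
orange_iris [([470.6, 259.5, 36.5, 26.6], 0.8), ([301.5, 315.0, 29.3, 20.6], 0.66)]
orange_tab [([344.9, 225.1, 38.8, 21.3], 0.81), ([303.2, 312.3, 29.9, 28.4], 0.71), ([470.0, 258.4, 43.0, 16.5], 0.53)]
blue_tab [([214.8, 213.2, 26.1, 25.7], 0.49)]
```

View pics/top.png

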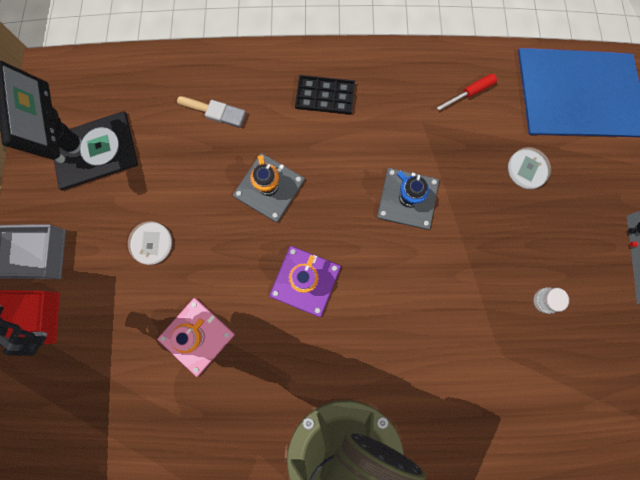

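View pics/scene.png

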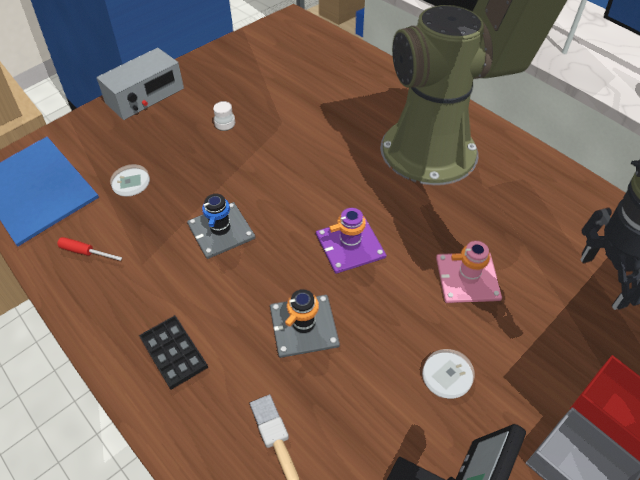

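The target is the orange lens on the grey base: top (265,178), scene (302,311). Its tab is at top (261,160) and its white line at (280,167). The purple and pink lenses are look-alikes.

Run:
```python
from h import *
t=pickle.load(open("top.pkl","rb"));c=pickle.load(open("scene.pkl","rb"))
for n,a,b in [("ringctr",(264.5,177),(302.5,306)),("tab",(261,159),(291,322)),("barrel top",(263.5,172.5),(302.5,296))]:
    ra,rb=ray(t,a),ray(c,b);X=tri([ra,rb]);print(n,X,proj(t,X),proj(c,X))
for uv in [(262,155),(304,182),(276,220),(234,188)]: print(onz(t,uv,.012))
print("line",onz(t,(280,167),.012))
p=ctrl.read_camera("wrist");print(np.round(p["tool_from_camera"],3),p["vfov"],p["D"])
for v in (t,c):
    g=v["pixels"]; x,y=((265,180) if v is t else (302,315)); cr=g[y-45:y+45,x-50:x+50]; cv2.imwrite("pics/c%d.png"%(v is t),cv2.resize(cr[:,:,::-1],None,fx=6,fy=6,interpolation=cv2.INTER_CUBIC))
```

```text
ringctr [0.56689344 0.16006971 0.07517311] [[263.9349341  177.49965945]] [[301.66523424 305.8732055 ]]
tab [0.60498937 0.1693755  0.07422937] [[259.87517763 159.99982701]] [[289.29129832 321.71525638]]
barrel top [0.56559482 0.1587407  0.10571885] [[262.58684188 173.30630746]] [[301.16717334 295.79168334]]
[0.63960498 0.17408868 0.012     ]
[0.57634069 0.08113955 0.012     ]
[0.49221214 0.14095109 0.012     ]
[0.56443254 0.23377841 0.012     ]
line [0.61120168 0.1338442  0.012     ]
[[-0.    -0.948 -0.317  0.081]
 [ 1.     0.    -0.001  0.   ]
 [ 0.001 -0.317  0.948 -0.17 ]
 [ 0.     0.     0.     1.   ]] 71.41840057097455 [-0.059294  0.        0.        0.        0.      ]
```

Request:
arm_command(
  deltas=[
    [[0,0,0,-0.97,-0.45,0,85],[0,0,0,-0.97,-0.45,0,85],[0,0,0,-0.97,-0.45,0,85],[0,0,0,-0.97,-0.45,0,85],[0,0,0,-0.97,-0.45,0,85],[0,0,0,-0.97,-0.45,0,85],[0,0,0,-0.97,-0.45,0,85],[0,0,0,-0.97,-0.45,0,85],[0,0,0,-0.97,-0.45,0,85],[0,0,0,-0.97,-0.45,0,85],[0,0,0,-0.97,-0.45,0,85],[0,0,0,-0.97,-0.45,0,85],[0,0,0,-0.97,-0.45,0,85],[0,0,0,-0.97,-0.45,0,85],[0,0,0,-0.97,-0.45,0,85]],
  ],
)

```text
time_s: 2.05
tcp_pos: [0.5686, 0.1602, 0.2046]
eef_rot: [0.229, 0.973, 0.0, 0.0]
force: [-0.3, 0.4, -0.5]
width: 0.998
grasp_force: 0.0
```

Request:
arm_command(
  deltas=[
    [[0,0,-0.27,0,0,0,85],[0,0,-0.27,0,0,0,85],[0,0,-0.27,0,0,0,85],[0,0,-0.27,0,0,0,85],[0,0,-0.27,0,0,0,85],[0,0,0,0,0,0,85],[0,0,0,0,0,0,85]],
  ],
)

```text
time_s: 2.75
tcp_pos: [0.5679, 0.1614, 0.2045]
eef_rot: [-0.121, 0.993, 0.0, 0.0]
force: [-1.0, -0.9, -0.1]
width: 0.998
grasp_force: 0.0
```

Run:
```python
from h import *
s=ctrl.get_state();p=ctrl.read_camera("wrist");save(p,"w1");pickle.dump((p,s),open("w1.pkl","wb"))
print(s["time_s"],s["tcp_pos"],R.from_quat(s["eef_rot"]).as_matrix().round(3),s["q"])
print(proj(p,[[.567,.159,.098],[.567,.159,.075],[.605,.169,.075]],s))
```

```text
2.75 [0.56787595 0.16138872 0.20454301] [[-0.971 -0.239  0.   ]
 [-0.239  0.971  0.   ]
 [-0.     0.    -1.   ]] [ 2.76869511e-01  2.95188497e-01 -7.18323648e-02  1.20371890e+00
  4.44687609e-05  3.51542176e-02]
[[318.73023484 227.95080355]
 [318.87038922 221.08504741]
 [319.57607002 260.5091758 ]]
```

View pics/w1.png

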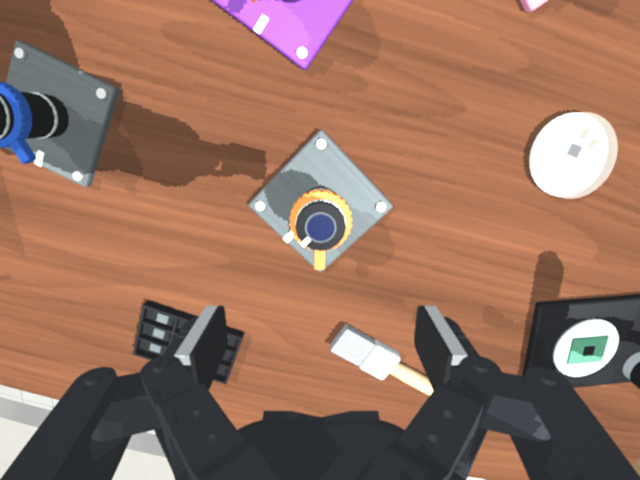

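Wrist view: the barrel top is at about (320,228), predicted (319,228). The tab points straight down the picture at (320,262). The white line shows at (288,237) on the base and (306,242) on the barrel top. I'll refine from a crop.

Run:
```python
from h import *
p,s=pickle.load(open("w1.pkl","rb"));g=p["pixels"]
cv2.imwrite("pics/w1c.png",cv2.resize(g[125:275,240:400,::-1],None,fx=4,fy=4,interpolation=cv2.INTER_CUBIC))
hsv=cv2.cvtColor(g,cv2.COLOR_RGB2HSV);m=cv2.inRange(hsv,(10,100,90),(32,255,255));m[:185]=0;m[275:]=0;m[:,:280]=0;m[:,360:]=0
ys,xs=np.nonzero(m);k=ys>254;print("tab px",xs[k].mean(),ys[k].mean(),ys.max(),xs.min(),xs.max(),ys.min())
w=cv2.inRange(hsv,(0,0,190),(180,50,255));n,l,st,ce=cv2.connectedComponentsWithStats(w)
for i in range(1,n):
    if 245<ce[i][0]<395 and 130<ce[i][1]<270 and st[i][4]>8: print(ce[i],st[i], onz(p,ce[i],.012,s),onz(p,ce[i],.098,s))
X=onz(p,(xs[k].mean(),ys[k].mean()),.08,s);print("tab",X)
```

```text
tab px 319.26220886551465 265.35236664162284 274 280 359 189
[340.81852171 177.88006903] [ 286  132  106   93 3477] [0.53085927 0.17419796 0.012     ] [0.52097824 0.16646576 0.098     ]
[282.09413068 227.39091916] [251 192  63  73 903] [0.60043868 0.12404083 0.012     ] [0.5740668  0.12819625 0.098     ]
[336.56097561 208.2195122 ] [323 199  24  25  82] [0.56432894 0.17820622 0.012     ] [0.54651535 0.16952403 0.098     ]
[306.18181818 204.27272727] [303 202   8   6  11] [0.56805559 0.1444802  0.012     ] [0.54935875 0.14379134 0.098     ]
[356.8  218.05] [351 211  14  15  40] [0.56975572 0.20307035 0.012     ] [0.55065594 0.18849517 0.098     ]
[356.44871795 226.97435897] [351 219  13  16  78] [0.57985213 0.205509   0.012     ] [0.55835942 0.19035585 0.098     ]
[331.37692308 254.70769231] [326 248  14  16 130] [0.6190302  0.18633732 0.012     ] [0.58825199 0.175728   0.098     ]
tab [0.60796091 0.16943505 0.08      ]
```

View pics/w1c.png

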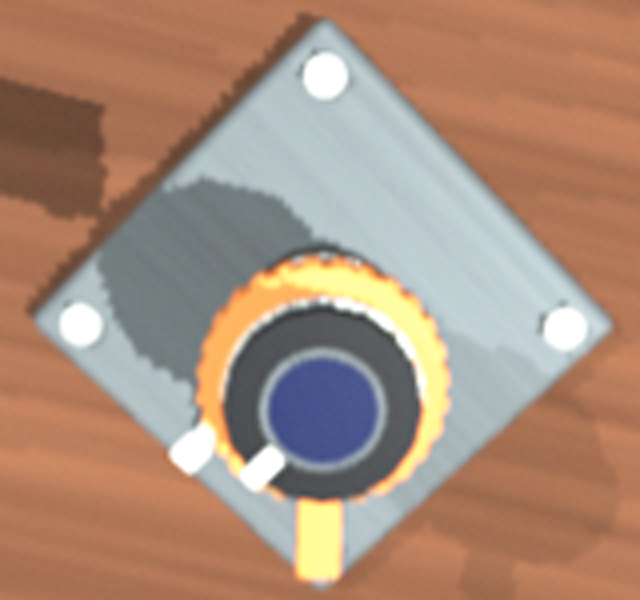

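Run:
```python
from h import *
p,s=pickle.load(open("w1.pkl","rb"))
f=lambda u,v,z:onz(p,(u/4+240,v/4+125),z,s)
top=f(322.5,403,.098);cor=[f(u,v,.012) for u,v in [(325,18),(613,322),(320,588),(32,312)]]
print("top",top,"base",np.mean(cor,0)); 
print([np.linalg.norm(cor[i]-cor[i-1]).round(4) for i in range(4)],[np.degrees(np.arctan2(*(cor[i]-cor[i-1])[1::-1])).round(1) for i in range(4)])
bl=f(192,448,.012);tl=f(263,468,.098);tab=f(319,545,.080);tip=f(319,580,.080)
for c in (top,np.mean(cor,0)):
  for n,x in [("bl",bl),("tl",tl),("tab",tab),("tip",tip)]:
    d=x-c;print(n,np.hypot(*d[:2]).round(4),np.degrees(np.arctan2(d[1],d[0])).round(1))
t=pickle.load(open("top.pkl","rb"))
print(tri([ray(p,(320.6,225.7),s),ray(t,(263.5,172.5))]))
```

```text
top [0.56469685 0.16011502 0.098     ] base [0.56474    0.16012217 0.012     ]
[np.float64(0.1121), np.float64(0.1132), np.float64(0.1141), np.float64(0.115)] [np.float64(147.5), np.float64(58.7), np.float64(-31.6), np.float64(-122.3)]
bl 0.0528 -31.0
tl 0.0197 -27.6
tab 0.04 12.7
tip 0.0491 12.9
bl 0.0528 -31.0
tl 0.0196 -27.7
tab 0.04 12.7
tip 0.049 12.9
[0.56152586 0.15713018 0.11670145]
```

Axis (0.5647, 0.1601): the barrel-top and base fits agree, and base sides of about 0.114 m and tab tip radius of 0.049 m fit the text. The line is at -31.5° and the tab at 13°, so the ring needs about -44.5°. Descending in two stages.

Request:
arm_command(
  deltas=[
    [[0,0,0.03,0.11,-0.02,0,85],[0,0,0,0,0,1,85],[0,0,0,0,0,1,85],[0,0,0,0,0,0.5,85],[0,0,0,0,0,0,85],[0,0,0,0,0,0,85]],
  ],
)

```text
time_s: 3.4
tcp_pos: [0.5648, 0.16, 0.1299]
eef_rot: [-0.114, 0.993, -0.0, -0.0]
force: [0.8, 1.1, -0.1]
width: 0.996
grasp_force: 0.0
```

Run:
```python
from h import *
s=ctrl.get_state();p=ctrl.read_camera("wrist");save(p,"w2");pickle.dump((p,s),open("w2.pkl","wb"))
print(s["time_s"],s["tcp_pos"],R.from_quat(s["eef_rot"]).as_matrix().round(3)[:,1])
print(proj(p,[[.5647,.1601,.098],[.5647,.1601,.080],[.6056,.1695,.080],s["tcp_pos"]],s))
```

```text
3.4 [0.56475301 0.15997191 0.12985722] [-0.226  0.974 -0.   ]
[[321.53199086 261.7760755 ]
 [321.47446359 252.22345142]
 [321.28905634 305.17120241]
 [321.41536921 282.96520265]]
```

View pics/w2.png

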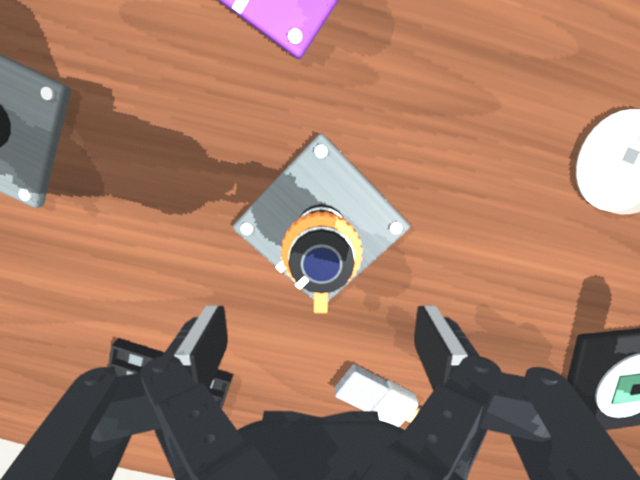

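Barrel top at (322,264), predicted (321.5,262). The jaws' midline is at column 321.5, so they are centred. Lowering and gripping lightly.

Request:
arm_command(
  deltas=[
    [[0,0,0,-0.02,0,0.8,85],[0,0,0,0,0,0.8,85],[0,0,0,0,0,0.4,85],[0,0,0,0,0,0,85],[0,0,0,0,0,0,66],[0,0,0,0,0,0,66],[0,0,0,0,0,0,66]],
  ],
  squeeze=20,
)

```text
time_s: 4.15
tcp_pos: [0.5664, 0.1604, 0.0707]
eef_rot: [-0.114, 0.993, 0.0, 0.001]
force: [0.2, -0.9, -0.2]
width: 0.771
grasp_force: 0.0
```

Request:
arm_command(
  deltas=[
    [[0,0,0,0,0,0,54],[0,0,0,0,0,0,54],[0,0,0,0,0,0,54],[0,0,0,0,0,0,54]],
  ],
)

```text
time_s: 4.55
tcp_pos: [0.5654, 0.1601, 0.0695]
eef_rot: [-0.114, 0.993, -0.0, -0.0]
force: [0.4, 0.1, -0.1]
width: 0.627
grasp_force: 0.0
```

Run:
```python
from h import *
s=ctrl.get_state();print(s["width"],s["grasp_force"],s["force"])
p=ctrl.read_camera("wrist");c=ctrl.read_camera("scene")
a=p["pixels"][180:400,180:460];b=c["pixels"][240:370,240:370]
f=lambda i,k:cv2.resize(i[:,:,::-1],None,fx=k,fy=k,interpolation=cv2.INTER_CUBIC)
a=cv2.resize(a[:,:,::-1],(420,330));b=cv2.resize(b[:,:,::-1],(380,380))
o=np.zeros((380,800,3),np.uint8);o[:330,:420]=a;o[:,420:]=b;cv2.imwrite("pics/g1.png",o)
```

```text
0.6271629731175442 0.0 [ 0.37355737  0.09033654 -0.05618273]
```

View pics/g1.png

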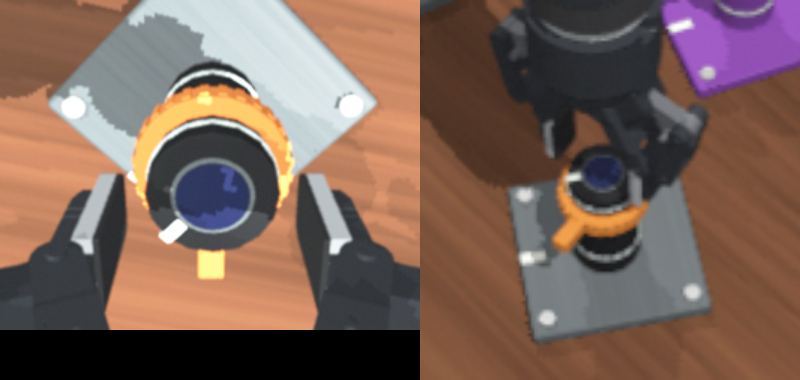

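Run:
```python
from h import *
c=pickle.load(open("scene.pkl","rb"))
p,s=pickle.load(open("w2.pkl","rb"));s=ctrl.get_state();M=R.from_quat(s["eef_rot"]).as_matrix();t=np.array(s["tcp_pos"])
for z in (.011,.004,-.01,-.02,-.03,-.04):
    P=[t+M@[0,y,z] for y in (-.02675,.02675)]
    print(z,[(( q-240)*380/130+[420,0]).round() for q in proj(c,P)],"wrist crop",[((q-180)*1.5).round() for q in proj(p,[t+M@[.008,y,z] for y in (-.02675,.02675)],s)])
```

```text
0.011 [array([568., 185.]), array([638., 226.])] wrist crop [array([144., 124.]), array([281., 124.])]
0.004 [array([568., 179.]), array([638., 220.])] wrist crop [array([141., 131.]), array([283., 131.])]
-0.01 [array([567., 167.]), array([638., 208.])] wrist crop [array([136., 146.]), array([288., 146.])]
-0.02 [array([566., 159.]), array([637., 199.])] wrist crop [array([132., 159.]), array([293., 159.])]
-0.03 [array([565., 150.]), array([637., 190.])] wrist crop [array([127., 173.]), array([298., 173.])]
-0.04 [array([565., 141.]), array([637., 182.])] wrist crop [array([122., 188.]), array([303., 188.])]
```

Both views agree that the fingertips stand about 28 mm *behind* the reported TCP, where the text says 11 mm ahead. They are now at z≈0.097, above the ring, and touching nothing. I'll reopen, go about 37 mm lower, and check.

Request:
arm_command(
  deltas=[
    [[0,0,0,0,0,0,80],[0,0,0,0,0,0,80],[0,0,0,0,0,0,80],[0,0,0,0,0,0,80],[0,0,0,0,0,0.3,80],[0,0,0,0,0,0.3,80],[0,0,0,0,0,0.3,80],[0,0,0,0,0,0.3,80],[0,0,0,0,0,0,66],[0,0,0,0,0,0,66],[0,0,0,0,0,0,66]],
  ],
)

```text
time_s: 5.75
tcp_pos: [0.5657, 0.1602, 0.0338]
eef_rot: [-0.114, 0.993, 0.0, 0.0]
force: [-0.5, -1.0, 1.2]
width: 0.774
grasp_force: 0.0
```

Run:
```python
from h import *
s=ctrl.get_state();print(s["time_s"],s["tcp_pos"],s["width"],s["grasp_force"],s["force"])
p=ctrl.read_camera("wrist");c=ctrl.read_camera("scene")
a=p["pixels"][180:400,180:460];b=c["pixels"][240:370,240:370]
a=cv2.resize(a[:,:,::-1],(420,330));b=cv2.resize(b[:,:,::-1],(380,380))
o=np.zeros((380,800,3),np.uint8);o[:330,:420]=a;o[:,420:]=b;cv2.imwrite("pics/g2.png",o)
```

```text
5.75 [0.56571323 0.16020478 0.03375922] 0.7742207734957159 0.0 [-0.50427229 -1.01395966  1.19484226]
```

View pics/g2.png

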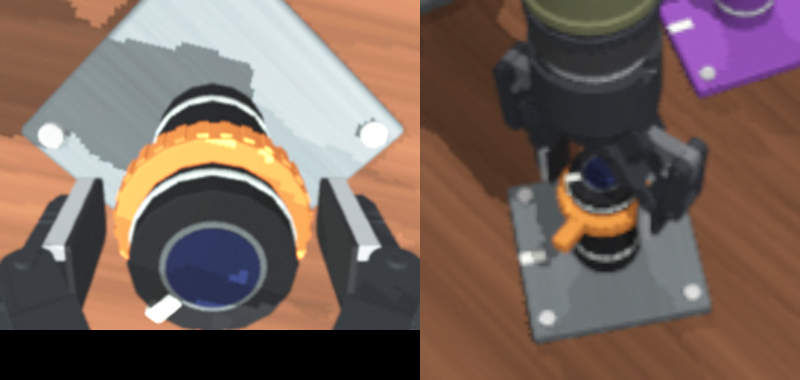

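The tips flank the ring with the gripper body well above the barrel. I'll go 5 mm lower for purchase, then close.

Request:
arm_command(
  deltas=[
    [[0,0,0,0.02,0,0.17,66],[0,0,0,0,0,0,66],[0,0,0,0,0,0,54],[0,0,0,0,0,0,54],[0,0,0,0,0,0,54],[0,0,0,0,0,0,54],[0,0,0,0,0,0,54]],
  ],
  squeeze=20,
)

```text
time_s: 6.55
tcp_pos: [0.5645, 0.1603, 0.0284]
eef_rot: [-0.115, 0.993, 0.0, -0.0]
force: [-2.0, 2.5, 2.1]
width: 0.653
grasp_force: 21.4
```

Gripped: opening 55.8 mm, the ring's diameter. Turning 44.5° clockwise.

Request:
arm_command(
  deltas=[
    [[0,0,0.1,0,0,0,54],[0,0,0.18,0,0,0,54],[0,0,0.2,0,0,0,54],[0,0,0.2,0,0,0,54],[0,0,0.2,0,0,0,54],[0,0,0.2,0,0,0,54],[0,0,0.2,0,0,0,54],[0,0,0.14,0,0,0,54],[0,0,0.06,0,0,0,54],[0,0,0,0,0,0,54],[0,0,0,0,0,0,54],[0,0,0,0,0,0,54]],
  ],
)

```text
time_s: 7.75
tcp_pos: [0.5646, 0.1611, 0.0284]
eef_rot: [0.269, 0.963, 0.001, -0.0]
force: [-3.0, 4.0, 1.1]
width: 0.645
grasp_force: 21.4
```

Run:
```python
from h import *
s=ctrl.get_state();M=R.from_quat(s["eef_rot"]).as_matrix();print(s["time_s"],s["tcp_pos"],M[:,1],s["width"],s["grasp_force"],s["force"],s["moment"])
print("tab dir if no slip",np.degrees(np.arctan2(-M[1,0],-M[0,0])))
p=ctrl.read_camera("wrist");c=ctrl.read_camera("scene")
a=p["pixels"][180:400,180:460];b=c["pixels"][240:370,240:370]
a=cv2.resize(a[:,:,::-1],(420,330));b=cv2.resize(b[:,:,::-1],(380,380))
o=np.zeros((380,800,3),np.uint8);o[:330,:420]=a;o[:,420:]=b;cv2.imwrite("pics/g3.png",o)
```

```text
7.75 [0.56458176 0.1610711  0.02842166] [0.51848292 0.85508673 0.00146206] 0.6448922752815274 21.39578640460968 [-2.95244025  3.98174863  1.06035167] [ 1.00039554  0.51322678 -0.12542187]
tab dir if no slip -31.230461410040093
```

View pics/g3.png

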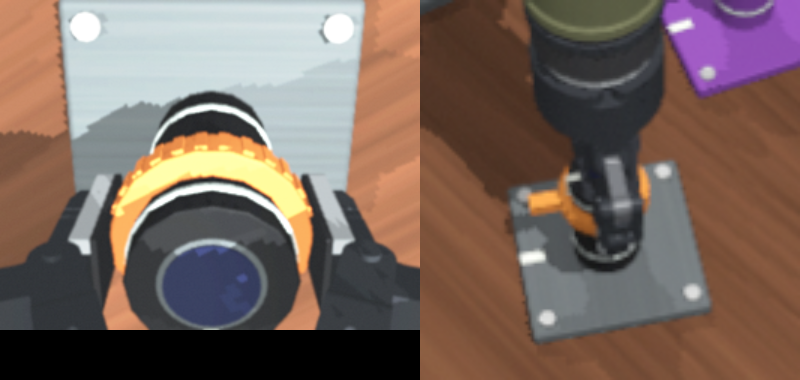

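The tab now points to (545,203) in the scene crop, parallel to the white line at (533,258). Releasing and rising clear.

Request:
arm_command(
  deltas=[
    [[0,0,0,0,0,0,80],[0,0,0,0,0,0,80],[0,0,0,0,0,0,80],[0,0,0,0,0,0,80],[0,0,0,0,0,0,80],[0,0,0,0,0,-0.5,80],[0,0,0,0,0,-0.8,80],[0,0,0,0,0,-1,80],[0,0,0,0,0,-1,80],[0,0,0,0,0,-1,80],[0,0,0,0,0,-1,80],[0,0,0,0,0,-0.5,80],[0,0,0,0,0,0,80],[0,0,0,0,0,0,80]],
  ],
)

```text
time_s: 9.25
tcp_pos: [0.5648, 0.1599, 0.202]
eef_rot: [0.269, 0.963, -0.0, 0.0]
force: [0.1, 0.3, -0.7]
width: 0.936
grasp_force: 0.0
```

Run:
```python
from h import *
s=ctrl.get_state();print(s["time_s"],s["tcp_pos"],s["width"],s["force"])
p=ctrl.read_camera("wrist");pickle.dump((p,s),open("w3.pkl","wb"))
c=proj(p,[[.5647,.1601,.09]],s)[0].astype(int);print(c)
x,y=c[0]-80,c[1]-75
cv2.imwrite("pics/w3.png",cv2.resize(p["pixels"][y:y+150,x:x+160,::-1],None,fx=4,fy=4,interpolation=cv2.INTER_CUBIC))
```

```text
9.25 [0.56477285 0.15990423 0.20195548] 0.9361529973961701 [ 0.13266303  0.30774333 -0.73558548]
[320 227]
```

View pics/w3.png

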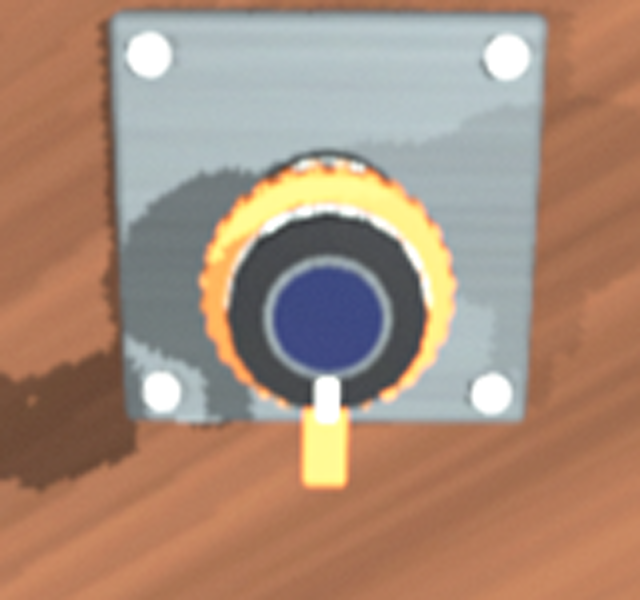

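The tab (325,447) and the white line on the barrel top (327,400) line up within 1–2°, and the gripper is clear. Handing in.

```bash
python3 -c "
from cell import ctrl
print(ctrl.close_job())"
```

```text
the job is handed in; nothing more can be done
None
```

I turned the orange ring until its tab lined up with the white line to within about 2° in the last picture, let go and raised the gripper clear. The arm never went near the blue lens, and I handed the job in at about 9.3 s; the hand-in returned no verdict.

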